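Make up two class kits for sweet-making

ROBOT

A 6-joint arm with a two-finger parallel gripper is mounted at the origin on a cart in front of the work surface, level with it; the furniture and walls round the work are solid. World frame = base frame: x ahead of the robot, y to its left, z up, the work surface at z = 0. Lengths are in m, angles in rad, forces in N, time in s.
With the tool pointing down it reaches from about 0.3 to 0.85 m from the base axis. Payload 5.4 kg.
Tool frame: the origin (TCP) lies at the very end of the fingers, on their centre line; the grasp point (between the pads) lies grip_point_offset behind it (grip_point_offset is the distance from the TCP to the grasp point, in m); z points along the fingers, y is the line along which they close (so a half turn about z gives the same grasp; the last joint's range is limited). The gripper opens to 85 mm and grips with 20 to 120 N. Pads are 22 mm wide; open, the fingers measure 114 mm over their backs; the gripper's body (76 mm by 85 mm) begins 54 mm behind the grasp point. The pads swing forward as they close: fully open they stand 13 mm farther back than shut.
Start: joints at [-1.51, 0.158, 1.597, -0, 1.386, -0.21], TCP at [0.154, -0.554, 0.231] pointing down, gripper open.
Joint ranges: [-2.91, 2.91], [-0.94, 2.29], [0.18, 2.7], [-1.29, 4.43], [0.17, 2.64], [-3, 3]. Speed limits (rad/s): [2.57, 2.57, 3.14, 3.14, 3.14, 3.14].

INTERFACE

Orientations are given as a unit quaternion [x, y, z, w].
In Python, from workcell import get_state, capture, camera_info, job_done, grip_point_offset gives the robot as it stands.
- The arm moves only by the tool play_rows, never from a script. Its arguments are lists of equal length, an entry for each row: "delta_pos": the shift along the tool's x, y, z in mm, a list of three; "twist": the turn about the tool's z in degrees. A call has 1 to 8 rows; each row shifts and turns the commanded pose from where the row before left it, along the tool's axes as they then stand; what a row does not reach is not made up. A row lasts 1/10 s, in which the tool goes at most 50 mm and 8.59 degrees, less where a joint would pass 70% of its speed; a pose out of reach is approached as far as the arm can. A call is refused whole if a number of a shift passes 50 or a number of a turn 8.59, either way. A call with a gripper value outside its range is refused whole. "grip" is the gripper's target within -1 to 1 (shut at 1, half-way at 0, fully open at -1), set as the call begins (left out, the last holds). The fingers move at their own pace and stop on an object; the grip force is fixed at half the most. Time passes only in rows, so rows that do not move let the fingers close. It gives the time, the measured TCP pose, the force, the opening and the grip force at its end, in the units of the state.
- get_state(): the state, without advancing time (a new reading comes with each control period).
- capture(name): name is "scene" or "top" or "wrist"; returns the picture (480x640x3 uint8, red, green, blue); there is no depth.
- camera_info(name): a dict with "camera_matrix" (3x3 intrinsics, pixels), "cam_to_world" (4x4, takes a point from camera to world coordinates); the wrist camera has in their place "mount" (4x4, takes a point from camera to tool coordinates, whose origin is the TCP and whose axes are the flange's). Camera axes: x right, y up, looking along -z (the intrinsics and any distortion apply to the point x, -y, -z); pixel columns grow to the right and rows downward; lengths in m; the calibration is good to about 2 mm. A picture is of the moment at which its call begins: read the wrist's pose just before it. camera_info takes no time and is no camera call.
- job_done(): hands the job in; it is judged then, once.
The state is a dict: "t": time; "joints": joint angles; "joint_vel": joint speeds; "joint_efforts": joint torques, N m; "position": TCP position; "eef_rot": TCP orientation; "ft_force": force on the tool from outside, world axes, zero at the start; "wrist_torque": the same for the moment, N m; "width": finger opening in m; "finger_force": force on a finger pad.
Only numpy, scipy, OpenCV 4.12 (cv2) and the standard library are available. Lean on these libraries where they do the work, as an engineer would, in place of code of your own. Each camera call takes 0.05 s, during which the arm holds its last target. There are 200 camera calls.

TASK

Make up the two kit trays for the class. The pink tray gets the wooden press mould lying in its long trough with the carved face up, the blossom cutter standing in its shallow dish and the red colour bottle standing in its cup; the green tray, which already has its fluted cutter in the dish, gets the orange mould box (in its clear sleeve) lying in its trough and the green colour bottle in its cup. Leave the yellow bottle where it stands and the fluted cutter in its dish.

Things in the scene. Friction and masses are not known exactly. Their poses are not given: they have to be found in the camera images.
- pink_tray: Pink plastic kit tray, fixed, 138 (x) x 182 (y) mm; origin under its centre, z up. Floor top at z 3. Trough centred at x -29, y 0, inside 74 x 176 (long in y); its side walls stop 31 mm either side of y = 0: finger gaps. Round cup for the bottle at x 38.5, y -56: inside 42, rim at z 13. Round dish for the cutter at x 38.5, y 56: inside 44, rim at z 7. All other walls end at z 9 (mm above table).
- green_tray: Green plastic kit tray, fixed; the same as the pink one in every size, axis and pocket (trough for a mould, cup for a bottle, dish for a cutter). Its dish already holds the fluted cutter, 21 mm high.
- mould_c (a point): Brown wooden press mould, a block 58 mm (x) by 160 mm (y) by 26 mm high with two round flower carvings in its upper face, 0.11 kg, loose, lying flat on the table. Point: centre of the block, 13 mm above its underside; y along its length. Take it across its 58 mm width at mid-length.
- sleeve_box_c (a point): Mould box: a yellow-orange card box in a longer clear stiff sleeve, together 56 mm (x) by 136 mm (y) by 34 mm high, 0.11 kg, loose, lying flat on the table. The card, 103 mm long, ends 5 mm short of the sleeve's -y end and 29 mm short of its +y end. Point: centre of the sleeve, 17 mm above its underside; y along its length. Take it across its 56 mm width at mid-length.
- red_bottle_c (a point): Little bottle with red colour and a white pointed cap, 25 mm diameter, 68 mm high, 28 g, loose, standing near the middle of the table. Round body up to 43 mm above its foot, white cap of 18 mm above. Point: on its axis, 34 mm above the foot; z up the bottle. (A similar bottle at the far back edge of the table is not meant and out of reach.)
- green_bottle_c (a point): Little bottle with green colour and a white pointed cap; sizes and point as for the red one. (A similar bottle at the far back edge of the table is not meant.)
- yellow_bottle_c (a point): Little bottle with yellow colour and a white pointed cap; sizes and point as for the red one. It belongs to neither kit and stays where it stands.
- blossom_cutter_c (a point): Blossom-shaped (five-lobed) steel cutter, a short open tube 23 mm across and 18 mm high, 15 g, loose, standing on the table among the bottles; it can be taken across any two sides. Point: centre, 9 mm above its foot; z up.
- fluted_cutter_c (a point): Fluted round steel cutter, a short tube 20 mm across and 21 mm high, 15 g, loose, already standing in the dish of the green tray and to stay there. Point: centre, 10.5 mm above its foot; z up.
Mind the look-alikes: they are no part of the job. What is shaped like the part that bears green_bottle_c but purple is not meant.

How it is judged:
By the outcome, as a careful person would: the job done as asked, in the order asked, and still so for the second after the job is handed in, with the robot touching nothing.
It also fails if it takes over 109 s, if anything falls off the work surface, if the arm or the gripper's body presses on something with over 40 N, if the wrist force passes 120 N, or if a joint passes its speed limit or range.

## Working session

There is one attempt and no reset: what is moved stays moved. The work goes in short steps, Python scripts to look and compute and a tool call to move; the robot and the scene stay as the last step left them, time stands still between calls to the robot, and variables do not carry over. Pictures are saved under pics/ and viewed, at most 14 in all, crops included, and the job is handed in when it is done.

Besides the shell and the picture viewer there is one more tool, called after "Call:" as a command line: name --pt "numbers of a row" for each row, then --argument value for the rest. play_rows: Moves the arm, as the interface text tells. Its arguments: {"type":"object","properties":{"delta_pos":{"type":"array","items":{"type":"array","items":{"type":"number"}}},"twist":{"type":"array","items":{"type":"number"}},"grip":{"type":"number"}},"required":["delta_pos","twist"]}

```bash
mkdir -p pics; ls
cat > h.py <<'E'
import numpy as np, cv2
from workcell import *
def save(n,im): cv2.imwrite('pics/'+n+'.png',im[:,:,::-1])
E
python3 - <<'E'
from h import *
print(get_state(), grip_point_offset)
for n in ['scene','top','wrist']:
    print(n,{k:(np.round(v,4).tolist() if k!='x' else v) for k,v in camera_info(n).items() if not isinstance(v,str)})
    if n!='wrist': save(n+'0',capture(n))
E
```

```text
pics
{'t': 0.0, 'joints': array([-1.51010362e+00,  1.59071553e-01,  1.59826740e+00,  8.56808849e-06,
        1.38619739e+00, -2.10109880e-01]), 'joint_vel': array([-0.00054781,  0.00165358, -0.00082056, -0.00096663, -0.00017755,
       -0.00031723]), 'joint_efforts': array([-4.35801312e-04, -3.96016467e+01, -3.31422615e+01, -3.28738461e-04,
        8.45713163e-03,  4.11118137e-06]), 'position': array([ 0.15375386, -0.55342404,  0.23028665]), 'eef_rot': array([ 9.90846880e-01,  1.34987097e-01,  7.67364824e-05, -9.68821092e-04]), 'ft_force': array([ 0.35792714,  0.49112621, -0.49124477]), 'wrist_torque': array([-0.0156988 ,  0.03334054, -0.02824781]), 'finger_force': 0.0, 'width': 0.08554567277715716} 0.0187
scene {'camera_matrix': [[504.409, 0.0, 319.2317], [0.0, 504.409, 240.0667], [0.0, 0.0, 1.0]], 'cam_to_world': [[0.8166, 0.3882, -0.4272, 0.1442], [-0.5772, 0.5543, -0.5997, -0.5394], [0.004, 0.7363, 0.6767, 0.7341], [0.0, 0.0, 0.0, 1.0]]}
top {'camera_matrix': [[550.4804, 0.0, 324.6553], [0.0, 550.4804, 233.4642], [0.0, 0.0, 1.0]], 'cam_to_world': [[-0.0062, 0.9965, -0.0836, 0.4741], [-0.9998, -0.0046, 0.0198, 0.059], [0.0193, 0.0837, 0.9963, 1.119], [0.0, 0.0, 0.0, 1.0]]}
wrist {'camera_matrix': [[338.8861, 0.0, 319.6081], [0.0, 338.8861, 238.6337], [0.0, 0.0, 1.0]], 'mount': [[-0.0001, 0.9511, 0.3089, 0.079], [1.0, 0.0002, -0.0003, 0.0003], [-0.0004, 0.3089, -0.9511, -0.1428], [0.0, 0.0, 0.0, 1.0]]}
```

View pics/top0.png

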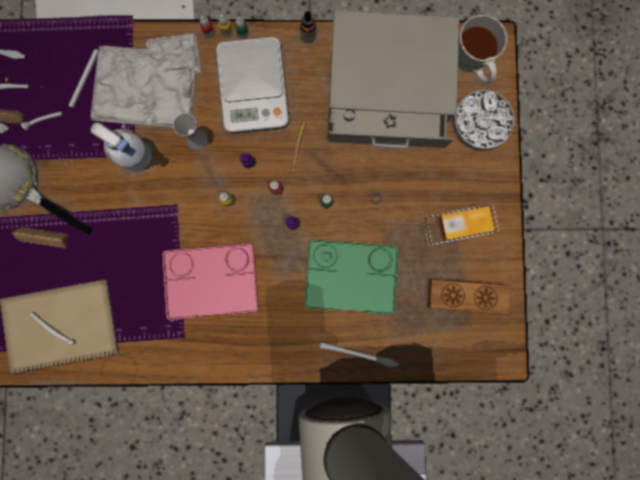

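View pics/scene0.png

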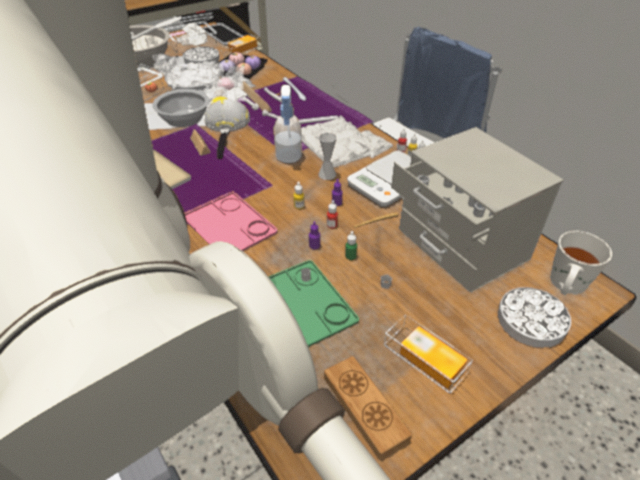

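The top view has world +x up and +y to the left. It shows the pink tray at about (210,282), green tray (351,277), mould (470,296), box (462,224), red bottle (275,187), green bottle (327,201), yellow bottle (226,198) and blossom cutter (376,198). The purple bottles are at (247,160) and (292,222). In the scene view the arm covers part of the pink tray.

```bash
cat >> h.py <<'E'
from scipy.spatial.transform import Rotation as R
def campose(n,st=None):
    c=camera_info(n)
    if n!='wrist': return c['camera_matrix'],c['cam_to_world']
    T=np.eye(4);T[:3,:3]=R.from_quat(st['eef_rot']).as_matrix();T[:3,3]=st['position']
    return c['camera_matrix'],T@c['mount']
def ray(n,uv,z,st=None):
    K,T=campose(n,st)
    uv=np.atleast_2d(np.asarray(uv,float))
    d=np.c_[(uv[:,0]-K[0,2])/K[0,0],-(uv[:,1]-K[1,2])/K[1,1],-np.ones(len(uv))]@T[:3,:3].T
    o=T[:3,3]
    return (o+d*((z-o[2])/d[:,2])[:,None])[:,:2]
def blobs(im,lo,hi,box=None,amin=8):
    hsv=cv2.cvtColor(im,cv2.COLOR_RGB2HSV); m=cv2.inRange(hsv,np.array(lo),np.array(hi))
    if box is not None:
        k=np.zeros_like(m);x0,y0,x1,y1=box;k[y0:y1,x0:x1]=255;m&=k
    cs,_=cv2.findContours(m,cv2.RETR_EXTERNAL,cv2.CHAIN_APPROX_NONE)
    return sorted([c.reshape(-1,2) for c in cs if cv2.contourArea(c)>=amin],key=lambda c:-cv2.contourArea(c.reshape(-1,1,2)))
def rect(n,c,z,st=None):
    p=ray(n,c,z,st); (cx,cy),(w,h),a=cv2.minAreaRect((p*1000).astype(np.float32))
    if w<h: w,h,a=h,w,a+90
    return f'c=({cx:.0f},{cy:.0f}) size {w:.0f}x{h:.0f} long-axis yaw {((a+90)%180)-90:.1f}'
E
python3 - <<'E'
from h import *
im=cv2.imread('pics/top0.png')[:,:,::-1].copy()
for nm,lo,hi,box,z in [('pink',(165,80,80),(180,200,255),(140,230,280,330),.009),('green',(60,80,60),(90,255,255),(295,230,410,330),.009),
  ('mould',(5,120,110),(20,255,255),(422,275,516,316),.026),('box',(16,150,150),(30,255,255),(425,195,510,245),.034),
  ('redb',(170,100,60),(180,255,255),(262,175,290,200),.035),('greenb',(55,60,20),(95,255,255),(315,188,340,212),.035),('yel',(22,100,100),(32,255,255),(215,188,240,208),.035)]:
    for c in blobs(im,lo,hi,box)[:2]: print(nm,c.mean(0).round(),rect('top',c,z))
print('whitecaps',[(u,ray('top',u,.06).round(3).tolist()) for u in [(275,184),(326,199),(225,197)]])
print('cutter',ray('top',[(376,198)],.018))
for nm,a in [('pinkc',[(181,264),(237,259)]),('greenc',[(325,256),(380,260)])]: print(nm,ray('top',a,.01).round(3).tolist())
big=cv2.resize(im[140:325,150:520],None,fx=2.1,fy=2.1,interpolation=cv2.INTER_CUBIC); save('crop0',big)
E
```

```text
pink [209. 281.] c=(473,269) size 184x141 long-axis yaw -85.4
green [351. 277.] c=(481,-16) size 177x133 long-axis yaw 85.2
mould [478. 291.] c=(444,-257) size 169x75 long-axis yaw 89.6
box [467. 222.] c=(586,-248) size 99x50 long-axis yaw -79.0
greenb [326. 204.] c=(624,35) size 20x9 long-axis yaw 84.0
yel [228. 201.] c=(629,229) size 15x5 long-axis yaw -49.8
whitecaps [((275, 184), [[0.66, 0.134]]), ((326, 199), [[0.63, 0.035]]), ((225, 197), [[0.635, 0.23]])]
cutter [[ 0.63796634 -0.06714672]]
pinkc [[0.507, 0.325], [0.516, 0.213]]
greenc [[0.522, 0.037], [0.513, -0.074]]
```

View pics/crop0.png

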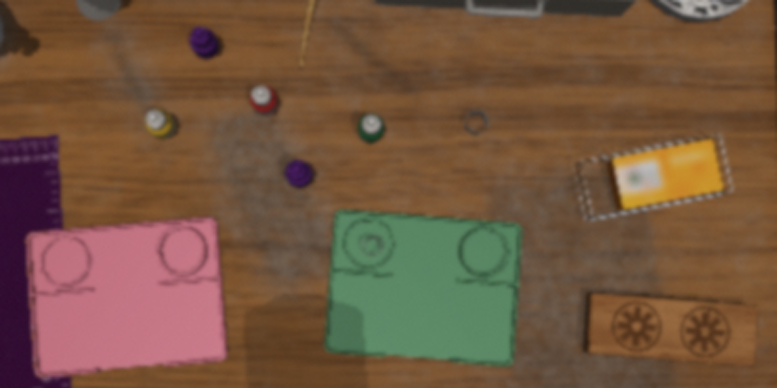

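```bash
cat >> h.py <<'E'
def plan(tgt,yang,n,st=None):
    """rows taking the TCP to tgt (mm) with the finger line at yang deg (mod 180) in n rows"""
    st=st or get_state(); M=R.from_quat(st['eef_rot']).as_matrix()
    a=np.degrees(np.arctan2(M[1,1],M[0,1])); da=((yang-a+90)%180)-90
    d=np.array(tgt,float)-st['position']*1000
    print('at',(st['position']*1000).round(1),'yang',round(a,1),'t',round(st['t'],2),'f',st['ft_force'].round(1),'w',round(st['width']*1000,1),'j6',round(st['joints'][5],2))
    tw=round(-da/n,2); goal=d.copy(); done=np.zeros(3); out=[]
    for i in range(n):
        want=goal*(i+1)/n-done
        v=np.round(M.T@want,0 if i<n-1 else 1); done=done+M@v; out.append(v.tolist())
        M=M@R.from_euler('z',tw,degrees=True).as_matrix()
    print('twist',tw,'rows',n)
    for i in range(0,n,8): print(str(out[i:i+8]).replace('.0',''))
E
python3 - <<'E'
from h import *
f=lambda x,y:(x/2.1+150,y/2.1+140)
print(ray('top',[f(672,328)],.026),ray('top',[f(656,176)],.034))
c=ray('top',[f(590,293),f(757,306),f(753,362),f(587,351)],.026)*1000;print(c.round())
plan((444,-240,170),-4.4,16)
E
```

```text
[[ 0.43959408 -0.25034986]] [[ 0.58316746 -0.23691016]]
[[ 473. -173.]
 [ 460. -332.]
 [ 407. -326.]
 [ 419. -169.]]
at [ 153.8 -553.5  230.4] yang -74.5 t 0.1 f [0.4 0.6 0.4] w 85.3 j6 -0.21
twist -4.38 rows 16
[[23, -14, 4], [23, -12, 4], [25, -11, 3], [25, -8, 4], [26, -7, 4], [27, -4, 4], [26, -3, 4], [27, -0, 3]]
[[26, 1, 4], [27, 4, 4], [26, 6, 4], [26, 7, 4], [25, 10, 3], [24, 11, 4], [23, 13, 4], [22, 15.1, 3.9]]
```

Call:
play_rows --pt "23 -14 4" --pt "23 -12 4" --pt "25 -11 3" --pt "25 -8 4" --pt "26 -7 4" --pt "27 -4 4" --pt "26 -3 4" --pt "27 0 3" --twist '[-4.38,-4.38,-4.38,-4.38,-4.38,-4.38,-4.38,-4.38]' --grip -1

```text
t: 0.9
position: [0.2996, -0.396, 0.2006]
eef_rot: [0.904, 0.428, 0.0, -0.001]
ft_force: [-0.3, -0.8, 0.6]
width: 0.0856
finger_force: 0.0
```

Call:
play_rows --pt "26 1 4" --pt "27 4 4" --pt "26 6 4" --pt "26 7 4" --pt "25 10 3" --pt "24 11 4" --pt "23 13 4" --pt "22 15 4" --twist '[-4.38,-4.38,-4.38,-4.38,-4.38,-4.38,-4.38,-4.38]'

```text
t: 1.7
position: [0.4443, -0.2395, 0.1697]
eef_rot: [0.733, 0.681, -0.0, -0.0]
ft_force: [-0.4, -1.2, 1.1]
width: 0.0848
finger_force: 0.0
```

Call:
play_rows --pt "0 0 0" --pt "0 0 0" --twist '[0,0]'

```text
t: 1.9
position: [0.4437, -0.2403, 0.1699]
eef_rot: [0.734, 0.68, -0.0, -0.0]
ft_force: [0.0, -0.2, 0.7]
width: 0.0856
finger_force: 0.0
```

```bash
cat > look.py <<'E'
import sys
from h import *
import pickle
st=get_state(); im=capture('wrist'); save(sys.argv[1],im); pickle.dump(st,open('pics/'+sys.argv[1]+'.pkl','wb'))
print(st['t'],(st['position']*1000).round(1))
E
python3 look.py w1
```

```text
1.9 [ 443.7 -240.3  169.9]
```

View pics/w1.png

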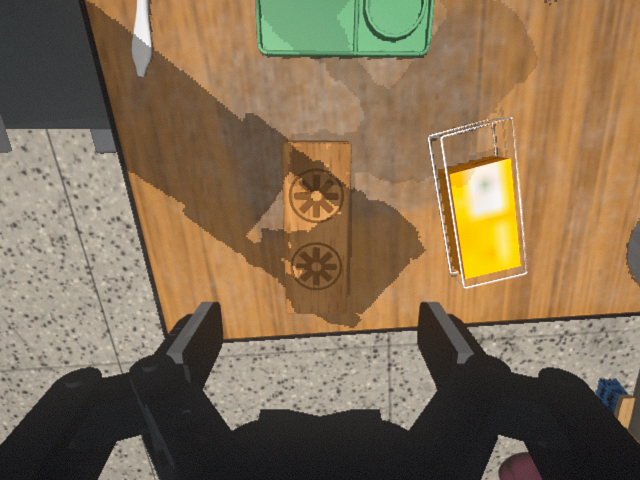

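The wrist view shows the mould's carvings at (316,196) and (317,266) and its +y end edge from (289,141) to (351,141). The box sleeve's top face runs from about (430,135)/(512,118) to (464,288)/(526,271).

Run:
```python
from h import *
import pickle
st=pickle.load(open('pics/w1.pkl','rb'))
g=lambda p,z:(ray('wrist',p,z,st)*1000).round()
print('carv',g([(316,196),(317,266)],.026).tolist(),'corners',g([(289,141),(351,141),(349,295)],.026).tolist())
print('box',g([(430,135),(512,118),(526,271),(464,288)],.034).tolist())
print('greentray edge',g([(259,54),(429,55)],.009).tolist(), 'cup',g([(397,8)],.013).tolist())
```

```text
carv [[442.0, -216.0], [438.0, -281.0]] corners [[424.0, -169.0], [474.0, -173.0], [466.0, -312.0]]
box [[536.0, -173.0], [599.0, -165.0], [624.0, -296.0], [570.0, -309.0]]
greentray edge [[405.0, -101.0], [541.0, -113.0]] cup [[515.0, -79.0]]
```

Call:
play_rows --pt "-5 -2 40" --pt "-5 -1 40" --pt "0 0 40" --pt "0 0 30" --pt "0 0 15" --pt "0 0 4" --pt "0 0 0" --twist '[0,0,0,0,0,0,0]'

```text
t: 2.65
position: [0.4397, -0.251, 0.0013]
eef_rot: [0.734, 0.679, -0.0, -0.0]
ft_force: [-0.2, 0.6, -0.1]
width: 0.0852
finger_force: 0.0
```

Call:
play_rows --pt "0 0 0" --pt "0 0 0" --pt "0 0 0" --pt "0 0 0" --pt "0 0 0" --pt "0 0 0" --twist '[0,0,0,0,0,0]' --grip 1

```text
t: 3.25
position: [0.4413, -0.2516, 0.003]
eef_rot: [0.734, 0.679, -0.0, 0.002]
ft_force: [-0.7, 0.3, 6.3]
width: 0.0564
finger_force: 65.7
```

Call:
play_rows --pt "0 0 0" --pt "0 0 0" --pt "0 0 -10" --pt "0 0 -20" --pt "0 0 -30" --pt "0 0 -30" --twist '[0,0,0,0,0,0]'

```text
t: 3.85
position: [0.4397, -0.2498, 0.0924]
eef_rot: [0.734, 0.679, -0.0, -0.001]
ft_force: [0.5, -0.9, -1.7]
width: 0.0565
finger_force: 64.8
```

Run:
```python
from h import *
plan((444,255,150),4.6,16)
```

```text
at [ 439.7 -249.8   92.4] yang -4.4 t 3.85 f [ 0.5 -0.9 -1.7] w 56.5 j6 -0.68
twist -0.56 rows 16
[[31, -2, -4], [32, -2, -3], [32, -2, -4], [31, -1, -3], [32, -1, -4], [31, -0, -3], [32, -1, -4], [31, 0, -4]]
[[32, 1, -3], [31, 0, -4], [32, 1, -3], [31, 1, -4], [32, 2, -3], [31, 2, -4], [32, 2, -4], [31.3, 2.5, -3.2]]
```

Call:
play_rows --pt "31 -2 -4" --pt "32 -2 -3" --pt "32 -2 -4" --pt "31 -1 -3" --pt "32 -1 -4" --pt "31 0 -3" --pt "32 -1 -4" --pt "31 0 -4" --twist '[-0.56,-0.56,-0.56,-0.56,-0.56,-0.56,-0.56,-0.56]'

```text
t: 4.65
position: [0.4415, 0.0033, 0.1209]
eef_rot: [0.706, 0.708, 0.0, 0.0]
ft_force: [0.2, -0.1, -2.2]
width: 0.0565
finger_force: 64.9
```

Call:
play_rows --pt "32 1 -3" --pt "31 0 -4" --pt "32 1 -3" --pt "31 1 -4" --pt "32 2 -3" --pt "31 2 -4" --pt "32 2 -4" --pt "31 2.5 -3" --twist '[-0.56,-0.56,-0.56,-0.56,-0.56,-0.56,-0.56,-0.56]'

```text
t: 5.45
position: [0.4441, 0.2556, 0.1491]
eef_rot: [0.678, 0.735, 0.0, 0.0]
ft_force: [0.6, -0.8, -1.1]
width: 0.057
finger_force: 64.8
```

Call:
play_rows --pt "0 0 0" --pt "0 0 0" --pt "0 0 0" --twist '[0,0,0]'

```text
t: 5.75
position: [0.4442, 0.2534, 0.1482]
eef_rot: [0.679, 0.734, -0.0, -0.0]
ft_force: [-1.2, -0.7, -1.7]
width: 0.0564
finger_force: 64.8
```

```bash
python3 look.py w2
```

```text
5.75 [444.2 253.4 148.2]
```

View pics/w2.png

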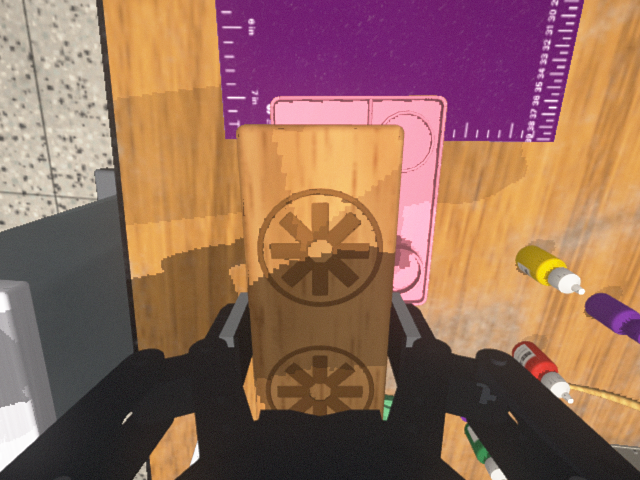

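The mould is held carved face up. The pink tray's corners are at (271,97), (445,97) and (426,302), and its dish is centred at about (405,141). Bottle feet are at about (523,262) for yellow and (520,352) for red.

Run:
```python
from h import *
import pickle
st=pickle.load(open('pics/w2.pkl','rb'))
g=lambda p,z:(ray('wrist',p,z,st)*1000).round()
c=g([(271,97),(445,97),(426,302)],.009); print(c.tolist(),'centre',(c[0]+c[2])/2)
d=c[1]-c[0];e=c[1]-c[2]; print('yaw',np.degrees(np.arctan2(d[1],d[0])),np.degrees(np.arctan2(-e[0],e[1])),np.hypot(*d),np.hypot(*e))
print('dish',g([(405,141)],.007),'mould',g([(238,127),(403,127)],.148+.0247).tolist(),'redfoot',g([(520,352)],0),'yel',g([(523,262)],0))
im=cv2.imread('pics/w2.png')[:,:,::-1].copy()
```

```text
[[399.0, 352.0], [532.0, 363.0], [549.0, 186.0]] centre [474. 269.]
yaw 4.727987818842203 5.486156425004309 133.4541119636259 177.81451009408653
dish [[507. 328.]] mould [[411.0, 330.0], [465.0, 335.0]] redfoot [[657. 133.]] yel [[634. 230.]]
```

Run:
```python
from h import *
plan((445,266.5,148),4.9,1)
```

```text
at [444.3 253.3 148.2] yang 4.5 t 5.8 f [ 0.2  1.  -0.8] w 56.4 j6 0.2
twist -0.4 rows 1
[[13.1, 1.7, 0.2]]
```

Call:
play_rows --pt "7 1 20" --pt "6 0.7 30" --pt "0 0 30" --pt "0 0 30" --pt "0 0 18" --pt "0 0 8" --pt "0 0 4.5" --pt "0 0 0" --twist '[-0.4,0,0,0,0,0,0,0]'

```text
t: 6.6
position: [0.4455, 0.267, 0.0082]
eef_rot: [0.676, 0.737, 0.0, 0.0]
ft_force: [0.1, 0.2, -0.9]
width: 0.0566
finger_force: 64.8
```

Call:
play_rows --pt "0 0 0" --pt "0 0 0" --pt "0 0 0" --twist '[0,0,0]'

```text
t: 6.9
position: [0.4457, 0.2674, 0.0086]
eef_rot: [0.676, 0.737, 0.001, 0.0]
ft_force: [-0.1, -1.2, -1.2]
width: 0.0564
finger_force: 64.8
```

Call:
play_rows --pt "0 0 1" --pt "0 0 1" --pt "0 0 0" --twist '[0,0,0]'

```text
t: 7.2
position: [0.4453, 0.2673, 0.0061]
eef_rot: [0.676, 0.737, 0.0, 0.0]
ft_force: [-0.7, -0.4, 1.9]
width: 0.0568
finger_force: 65.1
```

Call:
play_rows --pt "0 0 0" --pt "0 0 0" --pt "0 0 0" --pt "0 0 0" --pt "0 0 0" --twist '[0,0,0,0,0]' --grip -1

```text
t: 7.7
position: [0.4451, 0.2672, 0.0058]
eef_rot: [0.676, 0.737, -0.0, -0.0]
ft_force: [0.2, 0.6, -0.4]
width: 0.0855
finger_force: 0.0
```

Call:
play_rows --pt "0 0 -15" --pt "0 0 -35" --pt "0 0 -45" --pt "0 0 -45" --pt "0 0 -30" --pt "0 0 0" --pt "0 0 0" --twist '[0,0,0,0,0,0,0]'

```text
t: 8.4
position: [0.4453, 0.2673, 0.1762]
eef_rot: [0.676, 0.737, 0.001, 0.0]
ft_force: [0.1, -0.6, -0.8]
width: 0.0855
finger_force: 0.0
```

```bash
python3 look.py w3
python3 - <<'E'
from h import *
plan((640,-67-5,150),-90,16)
E
```

```text
8.4 [445.3 267.3 176.2]
at [444.5 267.  174.8] yang 5.0 t 8.45 f [-0.2  0.3 -0.7] w 85.6 j6 0.22
twist -5.32 rows 16
[[-22, 10, 2], [-23, 9, 1], [-24, 6, 2], [-24, 4, 1], [-24, 1, 2], [-25, -1, 1], [-24, -3, 2], [-24, -5, 1]]
[[-23, -7, 2], [-23, -10, 1], [-22, -11, 2], [-20, -14, 1], [-19, -15, 2], [-18, -17, 2], [-16, -19, 1], [-13.7, -19.5, 1.7]]
```

View pics/w3.png

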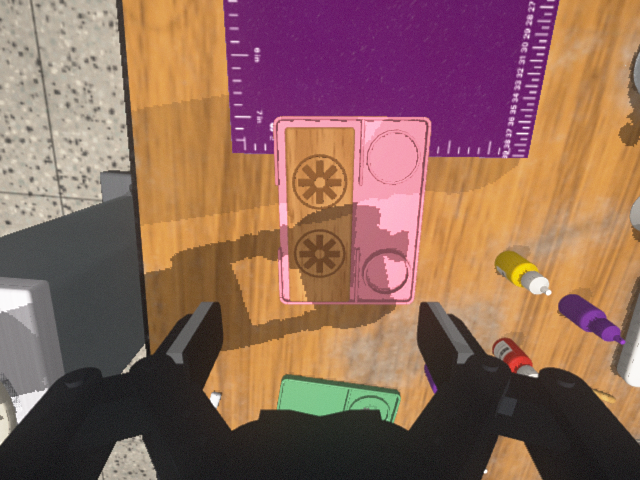

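The mould lies in the pink trough face up, with carvings at (320,183) and (319,254). The dish is at (392,157) and the cup at (386,271).

```bash
sed -i 's/da=((yang-a+90)%180)-90/da=((yang-a+180)%360)-180/' h.py
python3 - <<'E'
from h import *
import pickle
st=pickle.load(open('pics/w3.pkl','rb'))
print(ray('wrist',[(392,157)],.007,st)*1000,ray('wrist',[(386,271)],.013,st)*1000, ray('wrist',[(320,183),(319,254)],.029,st)*1000,ray('wrist',[(500,348),(501,262)],.005,st)*1000)
plan((638,-67,150),-90,16)
E
```

```text
[[505.45148651 327.26918996]] [[514.87653054 219.16317425]] [[442.69082493 301.82573157]
 [447.39203583 237.25323618]] [[654.07515919 136.226653  ]
 [629.81454088 235.33044348]]
at [444.5 267.  174.8] yang 5.0 t 8.45 f [-0.2  0.3 -0.7] w 85.6 j6 0.22
twist 5.93 rows 16
[[-22, 10, 2], [-20, 13, 1], [-20, 14, 2], [-17, 17, 1], [-16, 18, 2], [-14, 20, 1], [-12, 21, 2], [-10, 22, 1]]
[[-7, 23, 2], [-5, 23, 1], [-2, 24, 2], [0, 25, 1], [3, 24, 2], [5, 23, 2], [7, 23, 1], [10.2, 22.1, 1.7]]
```

Call:
play_rows --pt "-22 10 2" --pt "-20 13 1" --pt "-20 14 2" --pt "-17 17 1" --pt "-16 18 2" --pt "-14 20 1" --pt "-12 21 2" --pt "-10 22 1" --twist '[5.93,5.93,5.93,5.93,5.93,5.93,5.93,5.93]'

```text
t: 9.25
position: [0.5407, 0.099, 0.1611]
eef_rot: [0.916, 0.401, -0.002, -0.001]
ft_force: [-0.4, 0.6, -0.2]
width: 0.0851
finger_force: 0.0
```

Call:
play_rows --pt "-7 23 2" --pt "-5 23 1" --pt "-2 24 2" --pt "0 25 1" --pt "3 24 2" --pt "5 23 2" --pt "7 23 1" --pt "10 22 2" --twist '[5.93,5.93,5.93,5.93,5.93,5.93,5.93,5.93]'

```text
t: 10.05
position: [0.6374, -0.0672, 0.1479]
eef_rot: [1.0, -0.002, -0.002, -0.001]
ft_force: [-0.0, 0.2, 0.2]
width: 0.0854
finger_force: 0.0
```

Call:
play_rows --pt "0 0 0" --pt "0 0 0" --twist '[0,0]'

```text
t: 10.25
position: [0.6372, -0.0664, 0.1485]
eef_rot: [1.0, 0.001, -0.002, -0.001]
ft_force: [-0.5, 0.0, -0.4]
width: 0.0853
finger_force: 0.0
```

```bash
python3 look.py w4
```

```text
10.25 [637.2 -66.4 148.5]
```

View pics/w4.png

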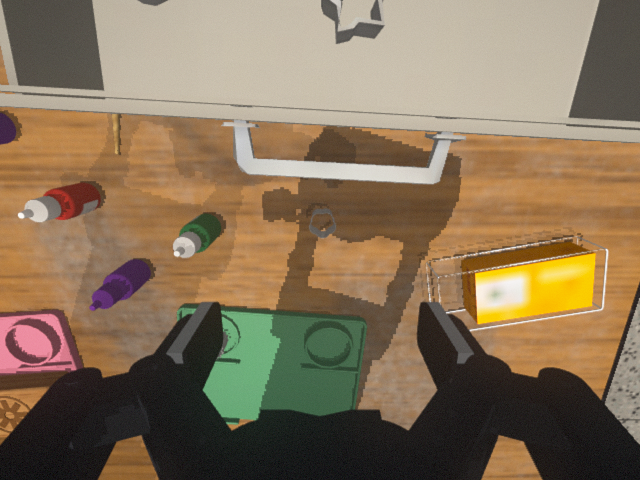

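The blossom cutter is at about (322,221) with the drawer handle at (340,172) just behind it. The green bottle's foot is near (212,222), and the red bottle's foot is near (95,195). The camera side should not point at the cabinet when the arm goes down.

Run:
```python
from h import *
import pickle
st=pickle.load(open('pics/w4.pkl','rb'))
g=lambda p,z:(ray('wrist',p,z,st)*1000).round(1).tolist()
print('cut',g([(322,221)],.015),'grn',g([(212,225)],.01),'red',g([(94,195)],.01))
for z in (0,.05,.1,.15,.2,.25): print(z,'handle top',(ray('top',[(391,146)],z)*1000).round(),'wrist',g([(340,180)],z),'| front', (ray('top',[(331,108),(331,140)],z)*1000).round().tolist(), 'w lower/upper edge',g([(320,122),(320,110)],z))
print('greencup',g([(328,343)],.013),'fluted',g([(222,335)],.024))
plan((638,-67,148),0,11)
```

```text
cut [[641.6, -68.6]] grn [[636.5, 26.1]] red [[662.4, 122.5]]
0 handle top [[ 749. -102.]] wrist [[673.9, -84.0]] | front [[830.0, 22.0], [762.0, 22.0]] w lower/upper edge [[720.7, -66.8], [729.8, -66.8]]
0.05 handle top [[737. -95.]] wrist [[681.2, -81.0]] | front [[814.0, 24.0], [749.0, 24.0]] w lower/upper edge [[720.0, -66.8], [727.6, -66.8]]
0.1 handle top [[725. -88.]] wrist [[688.6, -78.1]] | front [[798.0, 25.0], [736.0, 26.0]] w lower/upper edge [[719.4, -66.8], [725.4, -66.8]]
0.15 handle top [[712. -80.]] wrist [[696.0, -75.2]] | front [[782.0, 27.0], [723.0, 27.0]] w lower/upper edge [[718.7, -66.8], [723.1, -66.8]]
0.2 handle top [[700. -73.]] wrist [[703.3, -72.2]] | front [[766.0, 29.0], [711.0, 29.0]] w lower/upper edge [[718.0, -66.8], [720.9, -66.8]]
0.25 handle top [[688. -66.]] wrist [[710.7, -69.3]] | front [[750.0, 30.0], [698.0, 31.0]] w lower/upper edge [[717.3, -66.8], [718.6, -66.8]]
greencup [[519.8, -74.9]] fluted [[535.9, 22.5]]
at [637.2 -65.9 149. ] yang -89.8 t 10.3 f [ 0.2 -0.6  0.5] w 85.5 j6 1.28
twist -8.17 rows 11
[[0, 0, 0], [0, 0, 0], [0, 0, 0], [0, 0, 0], [0, 1, 0], [0, -0, 1], [0, -0, -0], [0, 0, -0]]
[[-0, 0, -0], [-0, 0, -0], [-0.2, 0.3, -0]]
```

Call:
play_rows --pt "-20 0 0" --pt "-30 0 0" --pt "-30 0 0" --pt "0 0 0" --pt "0 0 0" --pt "0 0 0" --pt "0 0 0" --pt "0 0 0" --twist '[0,-8.5,-8.5,-8.5,-8.5,-8.5,-8.5,-8.5]' --grip -0.3

```text
t: 11.1
position: [0.5579, -0.0699, 0.1503]
eef_rot: [0.866, 0.5, -0.0, -0.001]
ft_force: [0.0, -0.1, -0.4]
width: 0.0555
finger_force: 0.0
```

Call:
play_rows --pt "0 0 0" --pt "0 0 0" --pt "0 0 0" --pt "0 0 0" --pt "0 0 0" --pt "0 0 0" --pt "0 0 0" --pt "0 0 0" --twist '[-8.5,-8.5,-8.5,-8.5,-8.5,-8.5,-8.5,-8.5]'

```text
t: 11.9
position: [0.558, -0.0699, 0.1502]
eef_rot: [0.438, 0.899, 0.0, -0.001]
ft_force: [-0.8, -0.4, -0.8]
width: 0.0557
finger_force: 0.0
```

Call:
play_rows --pt "0 0 0" --pt "0 0 0" --pt "0 0 0" --pt "0 0 0" --pt "0 0 0" --pt "0 0 0" --pt "0 0 0" --pt "0 0 0" --twist '[-8.5,-8.5,-8.5,-8.5,-8.5,-8.5,0,0]'

```text
t: 12.7
position: [0.5583, -0.0704, 0.1505]
eef_rot: [0.013, 1.0, 0.0, -0.0]
ft_force: [0.7, 0.0, -0.6]
width: 0.0551
finger_force: 0.0
```

```bash
python3 look.py w5
python3 - <<'E'
from h import *
plan((641,-68,90),90,4)
E
```

```text
12.7 [558.3 -70.4 150.5]
at [558.4 -70.6 150.6] yang 88.5 t 12.75 f [-0.   1.  -0.8] w 55.4 j6 -1.88
twist -0.38 rows 4
[[-21, 1, 15], [-20, 1, 15], [-21, 1, 15], [-20.6, 1, 15.5]]
```

View pics/w5.png

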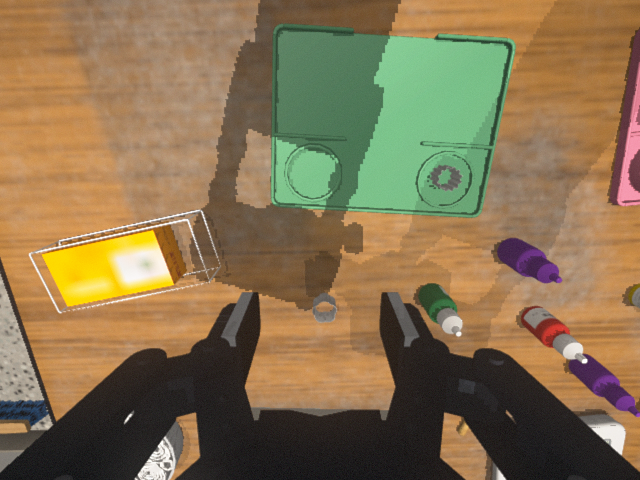

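This view shows the cutter centred at (324,306). The green tray's cup is at (313,171) and its dish, with the fluted cutter, at (444,178). The green bottle's foot is at about (431,291), the red bottle's at about (530,315).

Run:
```python
from h import *
import pickle
st=pickle.load(open('pics/w5.pkl','rb'))
g=lambda p,z:(ray('wrist',p,z,st)*1000).round(1).tolist()
print('cut',g([(324,300)],.018),g([(324,310)],.006),'grn',g([(431,292)],.008),'red',g([(530,316)],.008))
print('tray',g([(274,26),(514,40),(481,216),(272,207)],.009),'cup',g([(313,171)],.013),'dish',g([(444,178)],.007))
plan((641,-68,90),90,4)
```

```text
cut [[626.9, -68.6]] [[644.1, -68.9]] grn [[626.7, 31.4]] red [[654.7, 127.9]]
tray [[406.5, -100.1], [420.4, 77.1], [554.4, 68.8], [541.6, -111.1]] cup [[511.7, -74.9]] dish [[521.2, 34.7]]
at [558.4 -70.6 150.6] yang 88.5 t 12.75 f [-0.   1.  -0.8] w 55.4 j6 -1.88
twist -0.38 rows 4
[[-21, 1, 15], [-20, 1, 15], [-21, 1, 15], [-20.6, 1, 15.5]]
```

Call:
play_rows --pt "-21 1 15" --pt "-20 1 15" --pt "-20 0 15" --pt "-20 0 25" --pt "0 0 30" --pt "0 0 30" --pt "0 0 14" --pt "0 0 0" --twist '[-0.38,-0.38,-0.38,-0.38,0,0,0,0]'

```text
t: 13.55
position: [0.6376, -0.0697, 0.0042]
eef_rot: [-0.0, 1.0, 0.001, -0.003]
ft_force: [-0.2, 0.9, -0.4]
width: 0.0556
finger_force: 0.0
```

Call:
play_rows --pt "0 0 0" --twist '[0]'

```text
t: 13.65
position: [0.6405, -0.0706, 0.0079]
eef_rot: [-0.001, 1.0, -0.0, 0.001]
ft_force: [0.0, -0.0, -0.3]
width: 0.0555
finger_force: 0.0
```

```bash
python3 look.py w6
python3 - <<'E'
from h import *
plan((639,-68.6,6.5),90,1)
E
```

```text
13.65 [640.5 -70.6   7.9]
at [641.2 -70.8   8.8] yang 90.1 t 13.7 f [ 1.2 -0.5 -0.3] w 55.7 j6 -1.87
twist 0.07 rows 1
[[2.2, 2.2, 2.3]]
```

View pics/w6.png

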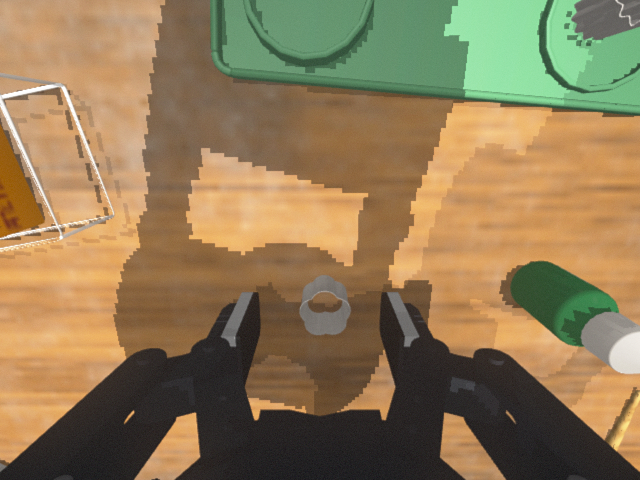

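The cutter stands between the fingertips at (325,305), near the centre line.

Run:
```python
from h import *
import pickle
st=pickle.load(open('pics/w6.pkl','rb'))
g=lambda p,z:(ray('wrist',p,z,st)*1000).round(1).tolist()
print('rim',g([(325,300)],.018),'rimtop/bottom',g([(325,277),(325,312)],.018),'foot',g([(325,313),(325,335)],.0),st['position'])
```

```text
rim [[632.4, -68.6]] rimtop/bottom [[621.4, -68.7], [638.3, -68.6]] foot [[649.4, -68.3], [662.3, -68.2]] [ 0.64050051 -0.07058973  0.00794566]
```

Call:
play_rows --pt "1 2 2" --pt "0 0 0" --pt "0 0 0" --pt "0 0 0" --pt "0 0 0" --pt "0 0 0" --pt "0 0 0" --pt "0 0 0" --twist '[0,0,0,0,0,0,0,0]' --grip 1

```text
t: 14.5
position: [0.6396, -0.0685, 0.0061]
eef_rot: [-0.001, 1.0, -0.0, 0.001]
ft_force: [-1.3, 1.5, 6.9]
width: 0.0194
finger_force: 58.8
```

Call:
play_rows --pt "0 0 -10" --pt "20 0 -30" --pt "20 0 -30" --pt "20 0 -30" --pt "0 0 -10" --pt "0 0 0" --pt "0 0 0" --twist '[0,0,0,0,0,0,0]'

```text
t: 15.2
position: [0.5789, -0.0685, 0.1139]
eef_rot: [-0.001, 1.0, 0.0, -0.0]
ft_force: [-0.0, 0.4, -0.2]
width: 0.0194
finger_force: 58.8
```

Run:
```python
from h import *
plan((506,328,115),95,14)
```

```text
at [578.9 -68.5 113.9] yang 90.1 t 15.2 f [-0.   0.4 -0.2] w 19.4 j6 -1.9
twist -0.35 rows 14
[[5, 28, -0], [5, 29, -0], [5, 28, -0], [5, 29, -0], [4, 28, -0], [4, 28, -0], [4, 29, -0], [4, 28, -1]]
[[4, 29, 0], [4, 29, 0], [3, 28, 0], [3, 29, 0], [4, 28, 0], [2.5, 29.1, 0.1]]
```

Call:
play_rows --pt "5 28 0" --pt "5 29 0" --pt "5 28 0" --pt "5 29 0" --pt "4 28 0" --pt "4 28 0" --pt "4 29 0" --pt "4 28 -1" --twist '[-0.35,-0.35,-0.35,-0.35,-0.35,-0.35,-0.35,-0.35]'

```text
t: 16.0
position: [0.5365, 0.1589, 0.1134]
eef_rot: [-0.025, 1.0, -0.0, -0.002]
ft_force: [0.5, -0.3, -0.3]
width: 0.0196
finger_force: 58.8
```

Call:
play_rows --pt "4 29 0" --pt "4 29 0" --pt "3 28 0" --pt "3 29 0" --pt "4 28 0" --pt "2.5 29 0" --pt "0 0 0" --pt "0 0 0" --twist '[-0.35,-0.35,-0.35,-0.35,-0.35,-0.35,0,0]'

```text
t: 16.8
position: [0.5051, 0.3279, 0.1138]
eef_rot: [-0.044, 0.999, -0.001, -0.001]
ft_force: [0.0, -0.9, -0.8]
width: 0.0192
finger_force: 58.8
```

```bash
python3 look.py w7;python3 - <<'E'
from h import *
plan((506,328,20),95,4)
E
```

```text
16.8 [505.1 327.9 113.8]
at [505.4 327.4 114.2] yang 95.0 t 16.85 f [ 0.2  1.8 -0.3] w 19.1 j6 -1.28
twist 0.0 rows 4
[[-0, 0, 24], [-0, 0, 23], [-1, 1, 24], [0.1, -0.3, 23.2]]
```

View pics/w7.png

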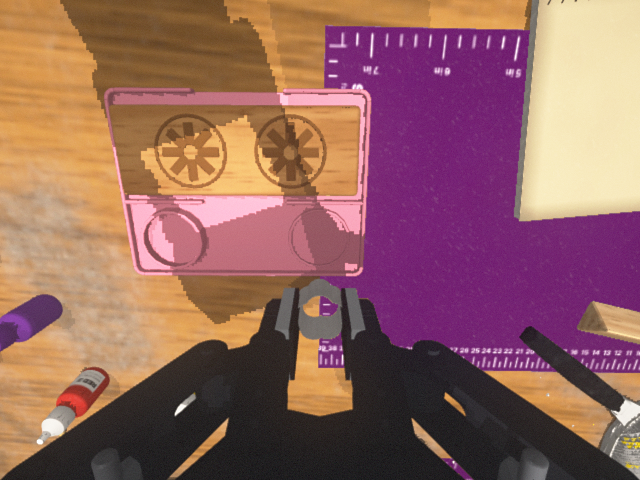

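The cutter is held upright at (321,308). The pink dish is centred at (319,236) and the cup at (175,237).

Run:
```python
from h import *
import pickle
st=pickle.load(open('pics/w7.pkl','rb'))
g=lambda p,z:(ray('wrist',p,z,st)*1000).round(1).tolist()
print('dish',g([(319,236)],.007),'cup',g([(175,237)],.013),st['position'])
```

```text
dish [[504.4, 326.9]] cup [[513.0, 218.4]] [0.50507378 0.32794193 0.11382102]
```

Call:
play_rows --pt "0 0 24" --pt "0 0 30" --pt "0 0 25" --pt "0 0 13" --pt "0 0 7" --pt "0 0 3" --pt "0 0 0" --pt "0 0 0" --twist '[0,0,0,0,0,0,0,0]'

```text
t: 17.65
position: [0.5068, 0.3282, 0.0151]
eef_rot: [-0.044, 0.999, 0.0, 0.001]
ft_force: [-0.4, 0.3, -0.2]
width: 0.0191
finger_force: 58.8
```

Call:
play_rows --pt "0 0 1" --pt "0 0 1" --pt "0 0 0" --pt "0 0 0" --twist '[0,0,0,0]'

```text
t: 18.05
position: [0.5058, 0.3279, 0.0119]
eef_rot: [-0.044, 0.999, 0.0, 0.0]
ft_force: [0.3, -0.4, -0.8]
width: 0.019
finger_force: 58.8
```

Call:
play_rows --pt "0 0 1.2" --pt "0 0 1" --pt "0 0 0" --pt "0 0 0" --twist '[0,0,0,0]'

```text
t: 18.45
position: [0.5057, 0.3279, 0.0095]
eef_rot: [-0.044, 0.999, -0.0, -0.0]
ft_force: [0.1, -0.1, -0.9]
width: 0.0192
finger_force: 58.8
```

Call:
play_rows --pt "0 0 0" --pt "0 0 0" --pt "0 0 0" --pt "0 0 0" --twist '[0,0,0,0]' --grip 0

```text
t: 18.85
position: [0.5058, 0.3279, 0.0096]
eef_rot: [-0.044, 0.999, 0.0, 0.0]
ft_force: [0.9, 0.7, 0.2]
width: 0.0426
finger_force: 0.0
```

Call:
play_rows --pt "0 0 -10" --pt "0 0 -25" --pt "0 0 -40" --pt "0 0 -40" --pt "0 0 -20" --pt "0 0 0" --pt "0 0 0" --twist '[0,0,0,0,0,0,0]' --grip -0.3

```text
t: 19.55
position: [0.5058, 0.3279, 0.1448]
eef_rot: [-0.044, 0.999, 0.0, 0.0]
ft_force: [-1.0, -1.2, -1.4]
width: 0.0553
finger_force: 0.0
```

```bash
python3 look.py w8
python3 - <<'E'
from h import *
plan((600,130,145),90,8)
E
```

```text
19.55 [505.8 327.9 144.8]
at [505.  327.6 143.5] yang 95.0 t 19.6 f [-0.4  0.2 -0.9] w 55.5 j6 -1.28
twist 0.62 rows 8
[[-10, -26, -0], [-10, -25, -0], [-10, -26, -1], [-10, -25, 0], [-11, -25, 0], [-11, -25, -0], [-12, -25, -0], [-11.1, -24.9, -0.5]]
```

View pics/w8.png

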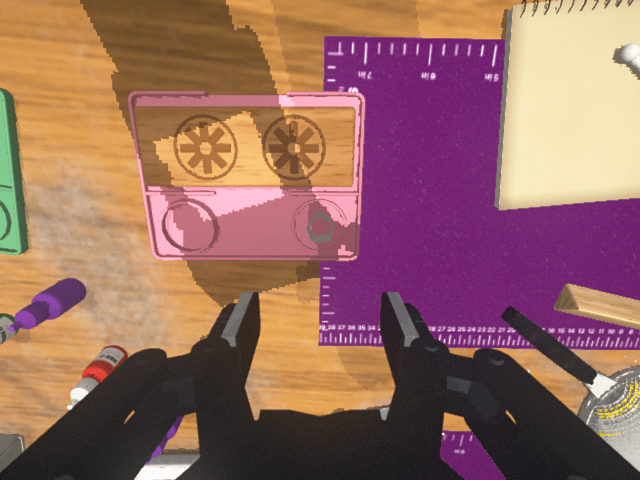

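The cutter stands in the pink dish at (320,224). Next is the red bottle, located numerically with masks.

Call:
play_rows --pt "-8 -26 0" --pt "-8 -25 0" --pt "-8 -26 -1" --pt "-8 -25 0" --pt "-9 -25 0" --pt "-9 -25 0" --pt "-10 -25 0" --pt "-10 -25 0" --twist '[0.62,0.62,0.62,0.62,0.62,0.62,0.62,0.62]'

```text
t: 20.4
position: [0.5846, 0.1284, 0.1432]
eef_rot: [-0.0, 1.0, -0.0, -0.002]
ft_force: [-0.1, -0.1, -0.4]
width: 0.0558
finger_force: 0.0
```

Call:
play_rows --pt "0 0 0" --pt "0 0 0" --twist '[0,0]'

```text
t: 20.6
position: [0.5847, 0.1292, 0.1438]
eef_rot: [0.0, 1.0, 0.0, -0.002]
ft_force: [-1.2, -0.2, -0.1]
width: 0.0554
finger_force: 0.0
```

```bash
cat >> h.py <<'E'
def proj(P,st):
    K,T=campose('wrist',st); p=np.linalg.inv(T)@np.r_[P,1]
    return np.array([K[0,2]+K[0,0]*p[0]/-p[2],K[1,2]-K[1,1]*p[1]/-p[2]])
def bottle(im,st,lo,hi):
    """foot: body axis near the camera-side foot edge, from the colour blob"""
    for c in blobs(im,lo,hi,amin=150)[:4]:
        m=c.mean(0); (cx,cy),_,_=cv2.minAreaRect(c.astype(np.float32))
        print('blob',m.round(),'area',cv2.contourArea(c.reshape(-1,1,2)),'bbox',cv2.boundingRect(c.reshape(-1,1,2)),'axis at mid-body z21',(ray('wrist',[(cx,cy)],.0215,st)*1000).round(1))
E
python3 look.py w9
python3 - <<'E'
from h import *
import pickle
st=pickle.load(open('pics/w9.pkl','rb')); im=cv2.imread('pics/w9.png')[:,:,::-1].copy()
bottle(im,st,(170,150,60),(180,255,255)); bottle(im,st,(0,150,60),(4,255,255)); bottle(im,st,(125,120,30),(150,255,255))
for u in [(655,128)]: print(proj(np.array([.655,.128,0.02]),st))
E
```

```text
20.6 [584.7 129.2 143.8]
blob [327. 314.] area 361.5 bbox (314, 302, 29, 26) axis at mid-body z21 [[661.1 135.9]]
blob [621. 171.] area 2864.5 bbox (583, 69, 57, 165) axis at mid-body z21 [[521.6 358.5]]
blob [287. 238.] area 971.0 bbox (272, 218, 32, 42) axis at mid-body z21 [[590.8 102.4]]
blob [384. 367.] area 425.5 bbox (375, 344, 20, 54) axis at mid-body z21 [[722.  189.3]]
[318.69928506 307.00379761]
```

Run:
```python
from h import *
import pickle
st=pickle.load(open('pics/w9.pkl','rb')); im=cv2.imread('pics/w9.png')[:,:,::-1].copy()
for x in (.652,.657,.662): print(x,'foot near',proj(np.array([x-.0125,.135,0]),st).round(),'shoulder near/far',proj(np.array([x-.0125,.135,.043]),st).round(),proj(np.array([x+.0125,.135,.043]),st).round(),'tip',proj(np.array([x,.135,.068]),st).round())
hsv=cv2.cvtColor(im,cv2.COLOR_RGB2HSV)
for r in range(290,376,5): print(r,[tuple(hsv[r,c].tolist()) for c in (318,326,334)])
```

```text
0.652 foot near [326. 281.] shoulder near/far [327. 304.] [327. 331.] tip [328. 335.]
0.657 foot near [326. 286.] shoulder near/far [327. 310.] [327. 336.] tip [328. 341.]
0.662 foot near [326. 291.] shoulder near/far [327. 315.] [327. 341.] tip [328. 347.]
290 [(15, 114, 92), (3, 167, 107), (14, 86, 157)]
295 [(9, 42, 129), (16, 32, 120), (18, 28, 137)]
300 [(15, 28, 148), (10, 35, 131), (13, 32, 97)]
305 [(4, 124, 127), (3, 182, 119), (4, 175, 121)]
310 [(4, 186, 133), (3, 187, 149), (3, 170, 129)]
315 [(3, 182, 150), (2, 187, 151), (2, 195, 214)]
320 [(3, 193, 160), (18, 24, 141), (18, 25, 131)]
325 [(3, 114, 137), (15, 21, 147), (18, 25, 131)]
330 [(15, 106, 169), (16, 12, 240), (19, 12, 242)]
335 [(16, 122, 205), (19, 12, 238), (16, 12, 236)]
340 [(16, 153, 205), (17, 28, 181), (18, 18, 211)]
345 [(15, 150, 211), (15, 144, 211), (16, 152, 210)]
350 [(15, 155, 205), (16, 161, 206), (15, 152, 208)]
355 [(15, 156, 182), (16, 155, 186), (15, 152, 190)]
360 [(15, 154, 213), (15, 157, 208), (16, 151, 205)]
365 [(15, 148, 197), (15, 147, 200), (16, 150, 200)]
370 [(16, 153, 193), (15, 155, 187), (15, 149, 195)]
375 [(14, 146, 176), (14, 134, 168), (15, 151, 166)]
```

Call:
play_rows --pt "-20 2 0" --pt "-27 2 0" --pt "-27 2 0" --pt "0 0 30" --pt "0 0 35" --pt "0 0 35" --pt "0 0 20" --pt "0 0 9" --twist '[0,0,0,0,0,0,0,0]'

```text
t: 21.45
position: [0.6566, 0.1368, 0.0128]
eef_rot: [-0.001, 1.0, 0.0, -0.003]
ft_force: [-0.4, 0.2, -0.6]
width: 0.0556
finger_force: 0.0
```

Call:
play_rows --pt "0 0 0" --pt "0 0 0" --pt "0 0 0" --pt "0 0 0" --pt "0 0 0" --pt "0 0 0" --twist '[0,0,0,0,0,0]' --grip 1

```text
t: 22.05
position: [0.661, 0.1357, 0.0184]
eef_rot: [-0.0, 1.0, 0.0, 0.001]
ft_force: [-1.2, 0.8, 5.2]
width: 0.0223
finger_force: 59.4
```

Call:
play_rows --pt "0 0 -10" --pt "0 0 -25" --pt "0 0 -35" --pt "0 0 -35" --pt "0 0 -10" --pt "0 0 0" --pt "0 0 0" --twist '[0,0,0,0,0,0,0]'

```text
t: 22.75
position: [0.6587, 0.1354, 0.13]
eef_rot: [-0.0, 1.0, -0.0, -0.001]
ft_force: [0.3, -0.6, -0.4]
width: 0.0224
finger_force: 58.8
```

Run:
```python
from h import *
plan((514,217.5,130),95,8)
```

```text
at [658.7 135.4 130. ] yang 90.0 t 22.75 f [ 0.3 -0.6 -0.4] w 22.4 j6 -1.55
twist -0.62 rows 8
[[18, 10, 0], [18, 11, 0], [18, 10, 0], [18, 11, 0], [17, 11, 0], [18, 12, 0], [17, 11, 0], [17.4, 11.6, 0.3]]
```

Call:
play_rows --pt "18 10 0" --pt "18 11 0" --pt "18 10 0" --pt "18 11 0" --pt "17 11 0" --pt "18 12 0" --pt "17 11 0" --pt "17.5 12 0" --twist '[-0.62,-0.62,-0.62,-0.62,-0.62,-0.62,-0.62,-0.62]'

```text
t: 23.55
position: [0.5124, 0.218, 0.1289]
eef_rot: [-0.044, 0.999, -0.0, -0.002]
ft_force: [-0.7, 0.8, -0.2]
width: 0.0221
finger_force: 58.8
```

Call:
play_rows --pt "0 0 0" --pt "0 0 20" --pt "0 0 30" --pt "0 0 20" --pt "0 0 0" --pt "0 0 0" --twist '[0,0,0,0,0,0]'

```text
t: 24.15
position: [0.5146, 0.2176, 0.0608]
eef_rot: [-0.043, 0.999, -0.0, -0.001]
ft_force: [0.1, 0.5, 0.7]
width: 0.0225
finger_force: 58.8
```

```bash
python3 look.py w10
python3 - <<'E'
from h import *
plan((514,218,30),95,2)
E
```

```text
24.15 [514.6 217.6  60.8]
at [515.6 217.8  62. ] yang 95.0 t 24.2 f [ 0.3  0.2 -0.3] w 22.5 j6 -1.47
twist -0.01 rows 2
[[1, 0, 16], [0.5, 0.3, 16]]
```

View pics/w10.png

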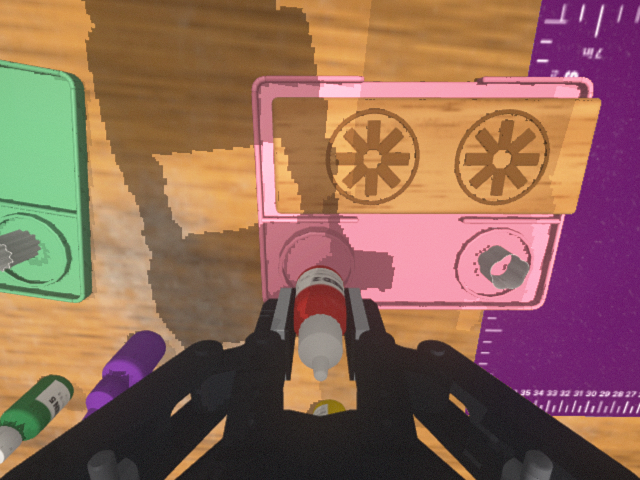

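The red bottle is held upright over the cup, which is centred at about (316,262). The cutter stands in the dish at (500,267) and the mould lies in its trough.

Run:
```python
from h import *
import pickle
st=pickle.load(open('pics/w10.pkl','rb'))
g=lambda p,z:(ray('wrist',p,z,st)*1000).round(1).tolist()
print('cup',g([(316,262)],.013),'dish',g([(493,263)],.007))
print('mould',g([(275,99),(600,98),(577,214),(275,213)],.029),'tray',g([(254,78),(592,80)],.009))
print('bottle foot near',g([(321,270)],.0608-.0164),g([(321,270)],.0608-.0184))
```

```text
cup [[512.1, 214.7]] dish [[505.6, 325.1]]
mould [[423.9, 187.9], [410.0, 342.5], [466.5, 349.8], [479.8, 190.4]] tray [[413.3, 173.9], [398.9, 350.5]]
bottle foot near [[503.7, 216.9]] [[504.6, 217.0]]
```

Call:
play_rows --pt "2 0 10" --pt "0 0 15" --pt "0 0 8" --pt "0 0 4" --pt "0 0 0" --pt "0 0 0" --twist '[0,0,0,0,0,0]'

```text
t: 24.8
position: [0.5131, 0.2179, 0.0247]
eef_rot: [-0.044, 0.999, 0.0, 0.0]
ft_force: [-0.2, -0.4, -0.0]
width: 0.0225
finger_force: 58.8
```

Call:
play_rows --pt "0 0 1.5" --pt "0 0 1.5" --pt "0 0 0" --pt "0 0 0" --twist '[0,0,0,0]'

```text
t: 25.2
position: [0.5129, 0.2179, 0.0217]
eef_rot: [-0.044, 0.999, 0.0, 0.0]
ft_force: [0.8, 0.1, -0.4]
width: 0.022
finger_force: 58.8
```

Call:
play_rows --pt "0 0 1" --pt "0 0 0" --pt "0 0 0" --twist '[0,0,0]'

```text
t: 25.5
position: [0.5132, 0.2179, 0.0214]
eef_rot: [-0.044, 0.999, -0.0, 0.0]
ft_force: [-1.9, -1.4, 5.8]
width: 0.0222
finger_force: 59.5
```

Call:
play_rows --pt "0 0 1" --pt "0 0 0" --pt "0 0 0" --twist '[0,0,0]'

```text
t: 25.8
position: [0.5133, 0.2179, 0.0213]
eef_rot: [-0.044, 0.999, -0.0, 0.0]
ft_force: [-5.3, -1.8, 12.2]
width: 0.0224
finger_force: 60.3
```

Call:
play_rows --pt "0 0 -1.5" --pt "0 0 0" --twist '[0,0]'

```text
t: 26.0
position: [0.5132, 0.218, 0.0214]
eef_rot: [-0.044, 0.999, 0.0, 0.0]
ft_force: [-0.5, -0.5, 3.8]
width: 0.0221
finger_force: 59.4
```

Call:
play_rows --pt "0 0 0" --pt "0 0 0" --pt "0 0 0" --pt "0 0 0" --pt "0 0 0" --twist '[0,0,0,0,0]' --grip -0.2

```text
t: 26.5
position: [0.5128, 0.2179, 0.021]
eef_rot: [-0.044, 0.999, 0.0, -0.0]
ft_force: [0.9, 0.3, 0.4]
width: 0.0514
finger_force: 0.0
```

Call:
play_rows --pt "0 0 -10" --pt "0 0 -25" --pt "0 0 -40" --pt "0 0 -40" --pt "0 0 -20" --pt "0 0 0" --pt "0 0 0" --twist '[0,0,0,0,0,0,0]'

```text
t: 27.2
position: [0.5128, 0.2179, 0.1563]
eef_rot: [-0.044, 0.999, 0.0, 0.0]
ft_force: [0.3, 0.2, -0.9]
width: 0.0513
finger_force: 0.0
```

```bash
python3 look.py w11
python3 - <<'E'
from h import *
import pickle
st=pickle.load(open('pics/w11.pkl','rb')); im=cv2.imread('pics/w11.png')[:,:,::-1].copy()
bottle(im,st,(0,165,60),(5,255,255));
print([proj(np.array([.513,.218,z]),st).round() for z in (.003,.02,.046,.071)])
plan((480,-237,150),12,16)
E
```

```text
27.2 [512.8 217.9 156.3]
blob [320. 225.] area 230.0 bbox (306, 214, 29, 25) axis at mid-body z21 [[511.7 217.3]]
[array([320., 221.]), array([320., 226.]), array([320., 235.]), array([320., 246.])]
at [512.  217.7 155.1] yang 95.0 t 27.25 f [-0.3 -1.3 -0.4] w 51.0 j6 -1.47
twist 5.19 rows 16
[[4, -28, 0], [2, -29, 1], [-0, -28, -0], [-4, -28, 0], [-5, -28, 1], [-9, -28, -0], [-10, -26, 0], [-13, -25, 1]]
[[-16, -24, -0], [-17, -23, 0], [-20, -21, 1], [-21, -19, -0], [-23, -17, 0], [-24, -15, 1], [-25, -12, -0], [-26.9, -10.7, 0.3]]
```

Run:
```python
from h import *
plan((582,-237,150),10.8,16)
```

```text
at [512.  217.7 155.1] yang 95.0 t 27.25 f [-0.3 -1.3 -0.4] w 51.0 j6 -1.47
twist 5.26 rows 16
[[-2, -29, 0], [-4, -28, 1], [-7, -28, -0], [-10, -27, 0], [-12, -26, 1], [-15, -25, -0], [-16, -23, 0], [-19, -22, 1]]
[[-21, -20, -0], [-22, -18, 0], [-24, -16, 0], [-25, -14, 1], [-27, -11, 0], [-27, -9, 0], [-28, -6, 1], [-28.7, -4.1, 0.1]]
```

Call:
play_rows --pt "-2 -29 0" --pt "-4 -28 1" --pt "-7 -28 0" --pt "-10 -27 0" --pt "-12 -26 1" --pt "-15 -25 0" --pt "-16 -23 0" --pt "-19 -22 1" --twist '[5.26,5.26,5.26,5.26,5.26,5.26,5.26,5.26]' --grip -1

```text
t: 28.05
position: [0.5468, -0.0101, 0.151]
eef_rot: [0.32, 0.947, -0.0, -0.002]
ft_force: [0.1, -0.3, -0.4]
width: 0.0851
finger_force: 0.0
```

Call:
play_rows --pt "-21 -20 0" --pt "-22 -18 0" --pt "-24 -16 0" --pt "-25 -14 1" --pt "-27 -11 0" --pt "-27 -9 0" --pt "-28 -6 1" --pt "-28.5 -4 0" --twist '[5.26,5.26,5.26,5.26,5.26,5.26,5.26,5.26]'

```text
t: 28.85
position: [0.5817, -0.237, 0.1484]
eef_rot: [0.639, 0.769, -0.0, -0.002]
ft_force: [-0.1, -0.0, 0.9]
width: 0.0849
finger_force: 0.0
```

Call:
play_rows --pt "0 0 0" --pt "0 0 0" --twist '[0,0]'

```text
t: 29.05
position: [0.5818, -0.2362, 0.149]
eef_rot: [0.637, 0.771, -0.0, -0.002]
ft_force: [0.3, 0.1, -0.7]
width: 0.0854
finger_force: 0.0
```

```bash
python3 look.py w12
python3 - <<'E'
from h import *
import pickle
st=pickle.load(open('pics/w12.pkl','rb')); im=cv2.imread('pics/w12.png')[:,:,::-1].copy()
hsv=cv2.cvtColor(im,cv2.COLOR_RGB2HSV); m=cv2.inRange(hsv,(18,215,150),(32,255,255)); print('px',m.sum()//255)
for c in blobs(im,(18,215,150),(32,255,255),amin=300): print(cv2.boundingRect(c.reshape(-1,1,2)),rect('wrist',c,.032,st))
E
```

```text
29.05 [ 581.8 -236.2  149. ]
px 3396
(293, 188, 62, 114) c=(587,-248) size 97x49 long-axis yaw -79.7
```

View pics/w12.png

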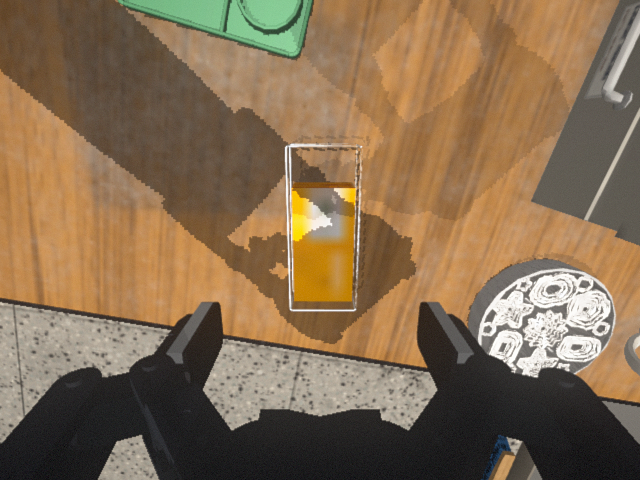

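The sleeve's top face runs from (288,146)/(360,146) to (290,311)/(356,311). It is aligned with the fingers and a little left of the centre line.

Run:
```python
from h import *
import pickle
st=pickle.load(open('pics/w12.pkl','rb'))
c=ray('wrist',[(287,146),(360,146),(356,311),(290,311)],.034,st)*1000
print(c.round(),c.mean(0),(c[0]+c[1]-c[2]-c[3])/2)
e=(c[0]+c[1]-c[2]-c[3])/2; print('yaw',np.degrees(np.arctan2(-e[0],e[1])))
plan((*c.mean(0),5),10.3,8)
```

```text
[[ 545. -175.]
 [ 598. -165.]
 [ 625. -299.]
 [ 569. -310.]] [ 584.40667646 -237.16775375] [-25.75817029 134.44407846]
yaw 10.845879589958935
at [ 582.  -235.5  149.4] yang 10.9 t 29.1 f [-0.4  0.7  0. ] w 85.5 j6 -0.77
twist 0.07 rows 8
[[-0, 0, 18], [-1, 1, 18], [0, -0, 18], [-0, 0, 18], [-1, 1, 18], [0, -0, 18], [-0, 0, 18], [-0.5, 0.4, 18.4]]
```

Call:
play_rows --pt "-1 1 25" --pt "-0.5 0.6 35" --pt "0 0 35" --pt "0 0 30" --pt "0 0 14" --pt "0 0 5" --pt "0 0 0" --pt "0 0 0" --twist '[0,0,0,0,0,0,0,0]'

```text
t: 29.9
position: [0.586, -0.2383, 0.009]
eef_rot: [0.637, 0.771, 0.0, 0.002]
ft_force: [-0.3, 0.0, 0.2]
width: 0.0858
finger_force: 0.0
```

Call:
play_rows --pt "0 0 0" --pt "0 0 0" --pt "0 0 0" --pt "0 0 0" --pt "0 0 0" --pt "0 0 0" --pt "0 0 0" --twist '[0,0,0,0,0,0,0]' --grip 1

```text
t: 30.6
position: [0.5858, -0.2384, 0.0087]
eef_rot: [0.637, 0.771, 0.0, 0.001]
ft_force: [0.0, -0.7, 5.5]
width: 0.0548
finger_force: 65.7
```

Call:
play_rows --pt "0 0 -10" --pt "0 0 -20" --pt "0 0 -30" --pt "0 0 -30" --pt "0 0 -10" --pt "0 0 0" --pt "0 0 0" --twist '[0,0,0,0,0,0,0]'

```text
t: 31.3
position: [0.5838, -0.2372, 0.1055]
eef_rot: [0.637, 0.771, -0.0, -0.001]
ft_force: [-0.2, 0.2, -1.8]
width: 0.0549
finger_force: 65.1
```

Run:
```python
from h import *
o=np.array([480.7,-16.3]); a=np.radians(-4.9); Rm=np.array([[np.cos(a),-np.sin(a)],[np.sin(a),np.cos(a)]])
for n,l in [('trough',(-29,0)),('cup',(38.5,-56)),('dish',(38.5,56))]: print(n,o+Rm@l)
plan((*(o+Rm@[-29,0]),104),-4.9,12)
```

```text
trough [451.80598641 -13.82290923]
cup [514.27594621 -75.38388813]
dish [523.8426416   36.20678505]
at [ 583.8 -237.2  105.5] yang 10.8 t 31.3 f [-0.2  0.2 -1.8] w 54.9 j6 -0.77
twist 1.31 rows 12
[[20, -7, 0], [21, -8, 0], [20, -8, 1], [19, -9, -0], [20, -9, -0], [19, -10, 0], [19, -10, 0], [19, -10, 0]]
[[19, -11, 1], [18, -11, -0], [19, -12, -0], [17.5, -12.3, 0.1]]
```

Call:
play_rows --pt "20 -7 0" --pt "21 -8 0" --pt "20 -8 1" --pt "19 -9 0" --pt "20 -9 0" --pt "19 -10 0" --pt "19 -10 0" --pt "19 -10 0" --twist '[1.31,1.31,1.31,1.31,1.31,1.31,1.31,1.31]'

```text
t: 32.1
position: [0.4948, -0.0879, 0.1038]
eef_rot: [0.705, 0.709, -0.001, -0.002]
ft_force: [-0.9, -0.1, -0.7]
width: 0.0545
finger_force: 65.0
```

Call:
play_rows --pt "19 -11 1" --pt "18 -11 0" --pt "19 -12 0" --pt "17.5 -12 0" --pt "0 0 0" --pt "0 0 0" --twist '[1.31,1.31,1.31,1.31,0,0]'

```text
t: 32.7
position: [0.4522, -0.0143, 0.1039]
eef_rot: [0.736, 0.677, -0.001, -0.001]
ft_force: [1.3, 0.0, -0.4]
width: 0.055
finger_force: 65.0
```

```bash
python3 look.py w13
python3 - <<'E'
from h import *
import pickle
st=pickle.load(open('pics/w13.pkl','rb')); im=cv2.imread('pics/w13.png')[:,:,::-1].copy()
for c in blobs(im,(60,60,50),(90,255,255),amin=800): print(cv2.boundingRect(c.reshape(-1,1,2)),rect('wrist',c,.009,st))
for c in blobs(im,(18,200,120),(32,255,255),amin=800): print('orange',cv2.boundingRect(c.reshape(-1,1,2)),rect('wrist',c,.105+.025,st))
print('expected tray corners',[proj(np.array([.4807+x*.9963+y*.0854,-.0163-x*.0854+y*.9963,.009]),st).round().tolist() for x,y in [(.069,-.091),(.069,.091),(-.069,.091),(-.069,-.091)]])
plan((451.6,-14,104),-4.9,1)
E
```

```text
32.7 [452.2 -14.3 103.9]
(260, 109, 206, 231) c=(480,-13) size 175x136 long-axis yaw 85.2
(262, 160, 138, 132) c=(460,-6) size 99x95 long-axis yaw 85.2
(554, 135, 71, 41) c=(638,33) size 44x26 long-axis yaw -11.9
orange (254, 242, 132, 174) c=(452,-14) size 80x48 long-axis yaw 85.2
expected tray corners [[439.0, 346.0], [469.0, 109.0], [259.0, 108.0], [271.0, 345.0]]
at [452.8 -14.8 104.3] yang -4.9 t 32.75 f [ 0.4 -0.2 -1.1] w 54.7 j6 -0.22
twist 0.04 rows 1
[[0.7, -1.2, 0.3]]
```

Call:
play_rows --pt "0.7 -1 20" --pt "0 0 25" --pt "0 0 22" --pt "0 0 13" --pt "0 0 6" --pt "0 0 4" --pt "0 0 0" --pt "0 0 0" --twist '[0,0,0,0,0,0,0,0]'

```text
t: 33.55
position: [0.4528, -0.014, 0.0158]
eef_rot: [0.737, 0.676, 0.0, 0.001]
ft_force: [0.8, 0.3, -1.2]
width: 0.0548
finger_force: 65.1
```

Call:
play_rows --pt "0 0 1.5" --pt "0 0 0" --pt "0 0 0" --twist '[0,0,0]'

```text
t: 33.85
position: [0.4522, -0.0137, 0.0139]
eef_rot: [0.737, 0.676, 0.0, 0.0]
ft_force: [-0.0, 1.0, -0.8]
width: 0.0549
finger_force: 65.1
```

Call:
play_rows --pt "0 0 1.2" --pt "0 0 1" --pt "0 0 0" --pt "0 0 0" --twist '[0,0,0,0]'

```text
t: 34.25
position: [0.4522, -0.0137, 0.0116]
eef_rot: [0.737, 0.676, 0.0, 0.0]
ft_force: [-1.1, 0.3, 3.8]
width: 0.055
finger_force: 65.4
```

Call:
play_rows --pt "0 0 0" --pt "0 0 0" --pt "0 0 0" --pt "0 0 0" --pt "0 0 0" --twist '[0,0,0,0,0]' --grip -1

```text
t: 34.75
position: [0.452, -0.0137, 0.0114]
eef_rot: [0.737, 0.676, -0.0, 0.0]
ft_force: [-0.9, 0.3, -0.7]
width: 0.0851
finger_force: 0.0
```

Call:
play_rows --pt "0 0 -15" --pt "0 0 -30" --pt "0 0 -40" --pt "0 0 -40" --pt "0 0 -20" --pt "0 0 0" --pt "0 0 0" --twist '[0,0,0,0,0,0,0]'

```text
t: 35.45
position: [0.4519, -0.0136, 0.1561]
eef_rot: [0.737, 0.676, 0.0, 0.0]
ft_force: [-0.2, 0.3, 0.2]
width: 0.0855
finger_force: 0.0
```

```bash
python3 look.py w14
python3 - <<'E'
from h import *
import pickle
st=pickle.load(open('pics/w14.pkl','rb')); im=cv2.imread('pics/w14.png')[:,:,::-1].copy()
for c in blobs(im,(18,200,120),(32,255,255),amin=300): print('orange',cv2.boundingRect(c.reshape(-1,1,2)),rect('wrist',c,.035,st))
bottle(im,st,(60,60,30),(90,255,255))
plan((555,32,150),90,12)
E
```

```text
35.45 [451.9 -13.6 156.1]
orange (289, 183, 63, 113) c=(451,-23) size 97x49 long-axis yaw 85.1
blob [351. 188.] area 18858.5 bbox (271, 114, 168, 199) axis at mid-body z21 [[482.   -4.9]]
blob [538. 150.] area 814.5 bbox (514, 135, 50, 32) axis at mid-body z21 [[630.3  33.6]]
blob [281. 279.] area 239.5 bbox (277, 258, 10, 42) axis at mid-body z21 [[413.5 -59.4]]
at [451.2 -13.4 155.2] yang -4.9 t 35.5 f [0.1 1.  1.2] w 85.6 j6 -0.21
twist -7.91 rows 12
[[5, 8, 0], [3, 9, 1], [2, 9, 0], [1, 10, 1], [-1, 9, 0], [-2, 9, 0], [-3, 9, 1], [-4, 9, 0]]
[[-5, 7, 1], [-7, 7, 0], [-7, 6, 1], [-8.3, 5.3, -0]]
```

Call:
play_rows --pt "5 8 0" --pt "3 9 1" --pt "2 9 0" --pt "1 10 1" --pt "-1 9 0" --pt "-2 9 0" --pt "-3 9 1" --pt "-4 9 0" --twist '[-7.91,-7.91,-7.91,-7.91,-7.91,-7.91,-7.91,-7.91]' --grip -0.3

```text
t: 36.3
position: [0.5202, 0.0173, 0.1509]
eef_rot: [0.27, 0.963, -0.0, -0.002]
ft_force: [-0.4, -0.7, -0.0]
width: 0.0553
finger_force: 0.0
```

Call:
play_rows --pt "-5 7 1" --pt "-7 7 0" --pt "-7 6 1" --pt "-8 5 0" --pt "0 0 0" --pt "0 0 0" --twist '[-7.91,-7.91,-7.91,-7.91,0,0]'

```text
t: 36.9
position: [0.5544, 0.0316, 0.1498]
eef_rot: [0.001, 1.0, 0.0, -0.002]
ft_force: [0.7, -0.5, -0.0]
width: 0.0555
finger_force: 0.0
```

```bash
python3 look.py w15
python3 - <<'E'
from h import *
import pickle
st=pickle.load(open('pics/w15.pkl','rb')); im=cv2.imread('pics/w15.png')[:,:,::-1].copy()
bottle(im,st,(60,60,20),(90,255,255))
for x in (.626,.631,.636): print(x,'foot near',proj(np.array([x-.0125,.031,0]),st).round(),'shoulder near/far',proj(np.array([x-.0125,.031,.043]),st).round(),proj(np.array([x+.0125,.031,.043]),st).round(),'tip',proj(np.array([x,.031,.068]),st).round())
hsv=cv2.cvtColor(im,cv2.COLOR_RGB2HSV)
for r in range(265,356,5): print(r,[tuple(hsv[r,c].tolist()) for c in (312,319,326)])
E
```

```text
36.9 [554.4  31.6 149.8]
blob [250. 105.] area 23180.0 bbox (141, 30, 242, 196) axis at mid-body z21 [[474.8 -18.2]]
blob [165.  86.] area 656.5 bbox (159, 44, 15, 83) axis at mid-body z21 [[443.9 -81.7]]
blob [283.  56.] area 308.5 bbox (210, 49, 146, 18) axis at mid-body z21 [[425.2   5. ]]
0.626 foot near [320. 283.] shoulder near/far [319. 305.] [320. 331.] tip [320. 336.]
0.631 foot near [320. 288.] shoulder near/far [320. 310.] [320. 336.] tip [320. 341.]
0.636 foot near [320. 292.] shoulder near/far [320. 316.] [320. 341.] tip [320. 347.]
265 [(16, 112, 96), (17, 145, 86), (15, 140, 89)]
270 [(15, 127, 94), (16, 140, 91), (16, 157, 91)]
275 [(16, 140, 93), (16, 146, 98), (16, 142, 97)]
280 [(15, 143, 96), (16, 134, 95), (16, 133, 98)]
285 [(17, 136, 94), (16, 138, 98), (15, 141, 96)]
290 [(15, 134, 99), (22, 104, 83), (17, 140, 133)]
295 [(36, 116, 68), (54, 99, 67), (57, 97, 71)]
300 [(54, 97, 66), (55, 98, 78), (54, 101, 73)]
305 [(50, 103, 69), (58, 95, 75), (57, 110, 74)]
310 [(56, 105, 80), (61, 103, 94), (57, 111, 87)]
315 [(59, 107, 88), (60, 105, 92), (60, 100, 94)]
320 [(58, 104, 88), (14, 24, 137), (20, 24, 130)]
325 [(63, 113, 108), (13, 22, 166), (15, 22, 166)]
330 [(15, 149, 207), (14, 25, 176), (13, 24, 169)]
335 [(15, 146, 173), (19, 21, 172), (14, 20, 142)]
340 [(14, 136, 169), (17, 24, 215), (13, 25, 141)]
345 [(14, 129, 162), (14, 115, 171), (15, 114, 176)]
350 [(14, 113, 162), (13, 122, 163), (14, 124, 165)]
355 [(14, 123, 174), (15, 136, 182), (15, 127, 181)]
```

Run:
```python
from h import *
import pickle
st=pickle.load(open('pics/w15.pkl','rb')); im=cv2.imread('pics/w15.png')[:,:,::-1].copy()
for c in blobs(im,(45,80,40),(75,255,255),(260,280,390,360),amin=60): print(cv2.boundingRect(c.reshape(-1,1,2)),c.mean(0))
print([proj(np.array([.633,y,.02]),st).round(1).tolist() for y in (.028,.031,.034)])
plan((633,31,149),90,3)
```

```text
(310, 291, 27, 36) [321.78378378 309.92792793]
[[316.3, 311.8], [319.6, 311.8], [322.9, 311.8]]
at [554.4  31.5 150.1] yang 89.9 t 36.95 f [-0.1  0.1 -0. ] w 55.6 j6 -1.73
twist -0.04 rows 3
[[-26, -0, 0], [-26, -0, 1], [-26.6, -0.4, -0.1]]
```

Call:
play_rows --pt "-22 1 0" --pt "-28 1 0" --pt "-28 0 0" --pt "0 0 30" --pt "0 0 35" --pt "0 0 37" --pt "0 0 22" --pt "0 0 9" --twist '[0,0,0,0,0,0,0,0]'

```text
t: 37.75
position: [0.6305, 0.0337, 0.0149]
eef_rot: [0.001, 1.0, 0.0, -0.003]
ft_force: [0.0, 0.2, -0.3]
width: 0.0553
finger_force: 0.0
```

Call:
play_rows --pt "0 0 0" --pt "0 0 0" --pt "0 0 0" --pt "0 0 0" --pt "0 0 0" --pt "0 0 0" --pt "0 0 0" --twist '[0,0,0,0,0,0,0]' --grip 1

```text
t: 38.45
position: [0.635, 0.0334, 0.0202]
eef_rot: [-0.0, 1.0, -0.0, 0.002]
ft_force: [-0.5, 0.6, 6.4]
width: 0.0219
finger_force: 59.4
```

Call:
play_rows --pt "0 0 -10" --pt "0 0 -25" --pt "0 0 -35" --pt "0 0 -35" --pt "0 0 -10" --pt "0 0 0" --pt "0 0 0" --twist '[0,0,0,0,0,0,0]'

```text
t: 39.15
position: [0.6324, 0.0337, 0.1319]
eef_rot: [-0.0, 1.0, 0.0, -0.001]
ft_force: [0.0, -0.7, -1.1]
width: 0.0221
finger_force: 58.9
```

Run:
```python
from h import *
plan((513.5,-75.3,130),85,8)
```

```text
at [632.4  33.7 131.9] yang 90.0 t 39.15 f [ 0.  -0.7 -1.1] w 22.1 j6 -1.71
twist 0.63 rows 8
[[15, -14, 0], [15, -13, 1], [14, -14, -0], [15, -14, 0], [14, -15, 0], [14, -14, 1], [14, -15, -0], [13.7, -14.4, 0.1]]
```

Place TCP height should be about 23 mm (20 mm plus the 3 mm floor).

Call:
play_rows --pt "15 -14 0" --pt "15 -13 1" --pt "14 -14 0" --pt "15 -14 0" --pt "14 -15 0" --pt "14 -14 1" --pt "14 -15 0" --pt "13.5 -14.5 0" --twist '[0.63,0.63,0.63,0.63,0.63,0.63,0.63,0.63]'

```text
t: 39.95
position: [0.5123, -0.0754, 0.1288]
eef_rot: [0.044, 0.999, 0.001, -0.002]
ft_force: [-0.2, -1.6, -0.3]
width: 0.0221
finger_force: 58.9
```

Call:
play_rows --pt "0 0 0" --pt "0 0 20" --pt "0 0 30" --pt "0 0 20" --pt "0 0 0" --pt "0 0 0" --pt "0 0 0" --twist '[0,0,0,0,0,0,0]'

```text
t: 40.65
position: [0.5157, -0.0757, 0.0624]
eef_rot: [0.044, 0.999, -0.0, 0.001]
ft_force: [0.1, -0.7, -0.3]
width: 0.0219
finger_force: 59.0
```

```bash
python3 look.py w16
python3 - <<'E'
from h import *
plan((513.5,-75.3,30),85,2)
E
```

```text
40.65 [515.7 -75.7  62.4]
at [515.9 -75.8  62.7] yang 85.0 t 40.7 f [ 0.   1.4 -1. ] w 22.1 j6 -1.86
twist 0.01 rows 2
[[1, 0, 16], [1.5, 0.3, 16.7]]
```

View pics/w16.png

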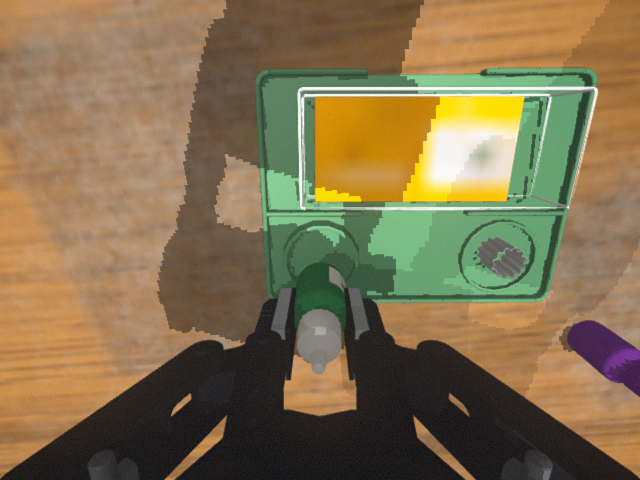

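The box lies in its trough and the fluted cutter is still in its dish at (498,256). The green bottle is held over the cup, which is centred at about (322,257).

Run:
```python
from h import *
import pickle
st=pickle.load(open('pics/w16.pkl','rb'))
print(ray('wrist',[(322,257)],.013,st)*1000,'foot near',ray('wrist',[(323,263)],.0624-.02,st)*1000)
```

```text
[[510.64684353 -74.20898689]] foot near [[502.59980694 -73.18406561]]
```

Call:
play_rows --pt "3 0 10" --pt "0 0 14" --pt "0 0 8" --pt "0 0 4" --pt "0 0 0" --pt "0 0 0" --twist '[0,0,0,0,0,0]'

```text
t: 41.3
position: [0.5119, -0.0754, 0.0254]
eef_rot: [0.044, 0.999, -0.0, 0.0]
ft_force: [-0.1, -0.9, 0.5]
width: 0.0222
finger_force: 59.0
```

Call:
play_rows --pt "0 0 1.5" --pt "0 0 1" --pt "0 0 0" --pt "0 0 0" --twist '[0,0,0,0]'

```text
t: 41.7
position: [0.5121, -0.0754, 0.0233]
eef_rot: [0.044, 0.999, -0.0, 0.0]
ft_force: [0.4, 0.2, 2.5]
width: 0.0221
finger_force: 59.2
```

Call:
play_rows --pt "0 0 1" --pt "0 0 0" --pt "0 0 0" --twist '[0,0,0]'

```text
t: 42.0
position: [0.5124, -0.0755, 0.0232]
eef_rot: [0.044, 0.999, -0.0, 0.001]
ft_force: [-3.1, 1.0, 10.3]
width: 0.0222
finger_force: 60.0
```

Contact with the cup floor is at 23.3 mm, as expected. Next: ease off, release, lift away and check.

Call:
play_rows --pt "0 0 -1" --pt "0 0 0" --twist '[0,0]'

```text
t: 42.2
position: [0.5121, -0.0754, 0.0233]
eef_rot: [0.044, 0.999, -0.0, 0.0]
ft_force: [1.0, 0.1, 3.5]
width: 0.0221
finger_force: 59.4
```

Call:
play_rows --pt "0 0 0" --pt "0 0 0" --pt "0 0 0" --pt "0 0 0" --pt "0 0 0" --twist '[0,0,0,0,0]' --grip -0.2

```text
t: 42.7
position: [0.5116, -0.0753, 0.0228]
eef_rot: [0.044, 0.999, 0.0, -0.0]
ft_force: [1.1, -0.4, 0.1]
width: 0.0514
finger_force: 0.0
```

Call:
play_rows --pt "0 0 -10" --pt "0 0 -25" --pt "0 0 -40" --pt "0 0 -40" --pt "0 0 -40" --pt "0 0 -20" --pt "0 0 0" --pt "0 0 0" --twist '[0,0,0,0,0,0,0,0]'

```text
t: 43.5
position: [0.5116, -0.0752, 0.198]
eef_rot: [0.044, 0.999, -0.0, 0.0]
ft_force: [0.3, 0.1, -0.3]
width: 0.0512
finger_force: 0.0
```

```bash
python3 look.py w17
python3 - <<'E'
from h import *
import pickle
st=pickle.load(open('pics/w17.pkl','rb')); im=cv2.imread('pics/w17.png')[:,:,::-1].copy()
print('green bottle proj',[proj(np.array([.5125,-.075,z]),st).round().tolist() for z in (.003,.046,.071)])
hsv=cv2.cvtColor(im,cv2.COLOR_RGB2HSV)
K=proj(np.array([.5125,-.075,.03]),st).astype(int); print(K,[hsv[r,K[0]].tolist() for r in range(K[1]-30,K[1]+36,6)])
t=capture('top'); save('top1',t)
for nm,lo,hi,box,z in [('yel',(22,100,100),(32,255,255),(215,188,240,208),.035),('green',(60,80,60),(90,255,255),(295,230,410,330),.009)]:
    for c in blobs(t,lo,hi,box)[:2]: print(nm,rect('top',c,z))
for P in [(.513,.218),(.5125,-.075)]:
    # bottle cap in the top view at its expected place
    K,T=campose('top'); p=np.linalg.inv(T)@np.r_[P,.06,1]; u=int(K[0,2]+K[0,0]*p[0]/-p[2]);v=int(K[1,2]-K[1,1]*p[1]/-p[2])
    w=cv2.cvtColor(t,cv2.COLOR_RGB2HSV)[v-8:v+9,u-8:u+9]; m=(w[...,1]<60)&(w[...,2]>150); print('cap at',u,v,'white px',m.sum(),(np.argwhere(m).mean(0)-8) if m.any() else '')
E
```

```text
43.5 [511.6 -75.2 198. ]
green bottle proj [[320.0, 211.0], [320.0, 222.0], [321.0, 230.0]]
[320 217] [[65, 85, 189], [65, 85, 191], [59, 95, 75], [66, 124, 127], [21, 19, 133], [16, 12, 236], [14, 21, 179], [23, 25, 135], [61, 73, 109], [64, 79, 120], [14, 108, 109]]
yel c=(629,229) size 14x5 long-axis yaw -50.9
green c=(483,11) size 133x122 long-axis yaw -4.2
green c=(445,-93) size 78x25 long-axis yaw -15.0
cap at 230 259 white px 8 [ 2.25  -0.625]
cap at 383 259 white px 44 [-5.90909091  4.36363636]
```

```bash
python3 -c "
from workcell import *
print(job_done())"
```

```text
the job is handed in; nothing more can be done
None
```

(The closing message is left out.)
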